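# Roll a battery past the code reader and stop it softly

### The job

Press the release plunger fully down so that the round battery rolls freely down the track, and do not touch it before it has passed the two reader heads. Then stop it softly on the last stretch, before it rolls off the open low end: ride down just ahead of it with the fingers, let it come up to them gently while both are moving, and slow it gradually to a stand, without squeezing it and without disturbing the things lying around. Keep it standing still against the fingers for three seconds and finish the program while still holding it there.

Things in the scene. Friction and masses are not known exactly. Their poses are not given: they have to be found in the camera images.
- cell: Round battery to roll: pink-sleeved cylinder, 52 mm diameter, 140 mm long, nominally 0.75 kg (0.64 to 0.90). Origin at its centre; x is the cylinder axis, which stays along the track's x; y and z turn as it rolls. Starts at rest against the fence at track y = 0.250. Released, it rolls and keeps speeding up, by 0.08 to 0.15 m/s2 by the time it passes the reader (steeper is faster).
- track: Fixed aluminium track. Origin on the table under its middle; x across (away from the robot at yaw 0), y along it UPHILL (the battery rolls towards -y), z up. Floor 146 mm wide between side rails 14 mm high, from y = 0.310 to the open end at y = -0.300; its surface is at z = 0.070 - tilt * (0.250 - y), tilt being the listed joint.
- release (a joint): Travel of the release plunger in m: 0 up (fence stands 18 mm above the floor and holds the battery), 0.024 fully down (fence sunk below the floor). The fence lets the battery go at about 0.012 to 0.02. It takes about 4 N (plus some damping, 25 N s/m) to push and stays where it is left.
- release_top (a point): Centre of the top of the plunger's round black button, 36 mm in diameter, at track x = -0.110, y = 0.2225, on the robot's side of the track near its high end; 108 mm above the table when up, 84 mm when down. It moves straight down.
- reader_line (a point): Point on the floor midway between the reader heads (track y = 0.090). The heads are grey blocks outside the rails at track y = 0.073 to 0.107, x = 0.078 to 0.100 on both sides, 92 mm high. The battery has passed them once its axis is below y = 0.07, where it rolls at 0.17 to 0.25 m/s, 1.0 to 1.5 s after the release.
- track_end (a point): Point on the floor at the middle of the open low end (track y = -0.300, 41 to 53 mm above the table), which a battery left to itself reaches at 0.30 to 0.42 m/s, 2.1 to 3.2 s after release. The last stretch runs from the reader heads to here. Beyond lies a drop tray with black walls up to 60 mm high, as far as y = -0.449: a battery in it is lost.
- meter: Bystander: a blue and black hand multimeter lying flat, 92 x 190 x 46 mm, origin under its centre. Leave alone.
- driver: Bystander: a screwdriver lying on the table just past the track's high end. Leave alone.
- spare_cell: Bystander: a second battery of the same kind (52 mm diameter, 141 mm tall) standing upright on the table on the robot's side near the low end, origin under its centre. Leave alone.
- tilt (a joint): Slope of the track's floor in rad, set anew for each run (0.032 to 0.052) and stiff: it does not move during the run. The bed pivots about the floor's surface at track y = 0.250. The slope sets how fast the battery speeds up.
There are look-alikes about, which are no part of the job. Leave any blue, orange or yellow look-alike of the cell alone.

How it is judged (in metres and radians):
On the way, in this order (a step that is already met when the one before it is completed fails the run):
1. the plunger is pressed down (value of joint release above 0.02 m), for 0.1 s.
2. past the reader heads, the fingers ride down just ahead of the rolling battery (y of cell in the frame of track below 0.07 m and linear speed of cell above 0.13 m/s and horizontal distance between the grasp point and cell below 0.08 m), for 0.35 s.
3. the battery is slowed gradually, not stopped dead (y of cell in the frame of track below 0.07 m and linear speed of cell between 0.03 and 0.13 m/s and horizontal distance between the grasp point and cell below 0.08 m), for 0.12 s.
4. the battery stands still on the last stretch, leaning on the fingers (y of cell in the frame of track between -0.295 and 0.06 m and linear speed of cell below 0.02 m/s and contact force between cell and the fingers above 0.01 N), for 2 s.
At the end, for the whole second after the job is handed in: The plunger is down; the battery stands still (under 20 mm/s) on the track between the reader heads and the low end, its axis at least 5 mm short of the floor's end, leaning on the fingers (contact force above 0.01 N), and the program ends while holding it so (all of step 4 and value of joint release above 0.016 m); the arm keeps its last pose, push and grip.
It fails at once if the battery is touched before it has passed the reader heads (y of cell in the frame of track above 0.07 m and (contact force between cell and the fingers above 0.3 N or contact force between cell and the arm above 0.3 N)).
It fails at once if the battery is squeezed or slammed (contact force between cell and the fingers above 30 N or contact force between cell and the arm above 30 N).
It fails at once if the battery rolls off the low end or out of the track (y of cell in the frame of track below -0.302 m or height (world z) of cell below 0.058 m or z of cell in the frame of track above 0.125 m).
It fails at once if a bystander is disturbed (distance of any of meter, driver, spare_cell from where it was at the start of the episode above 0.03 m).
It also fails if it takes over 35 s, if anything falls off the work surface, if the arm or the gripper's body presses on something with over 40 N, if the wrist force passes 120 N, or if a joint passes its speed limit or range.

### The arm

A 6-joint arm with a two-finger parallel gripper is mounted at the origin on the work surface. World frame = base frame: x ahead of the robot, y to its left, z up, the work surface at z = 0. Lengths are in mm, angles in rad, forces in N, time in s.
With the tool pointing down it reaches from about 275 to 1000 mm from the base axis. Payload 8.4 kg.
Tool frame: the origin (TCP) lies at the very end of the fingers, on their centre line; the grasp point (between the pads) lies 19 mm behind it; z points along the fingers, y is the line along which they close (so a half turn about z gives the same grasp; the last joint's range is limited). The gripper opens to 85 mm and grips with 20 to 120 N. Pads are 22 mm wide; open, the fingers measure 114 mm over their backs; the gripper's body (76 mm by 85 mm) begins 54 mm behind the grasp point. The pads swing forward as they close: fully open they stand 13 mm farther back than shut.
Start: joints at [-1.23, 0.353, 1.633, -0, 1.155, -0.002], TCP at [210.077, -588.638, 198.281] pointing down, gripper open.
Joint ranges: [-2.63, 2.63], [-0.92, 2.1], [0.06, 2.66], [-1.3, 4.44], [0, 2.69], [-3.02, 3.02]. Speed limits (rad/s): [2.22, 2.22, 2.79, 3.14, 3.14, 3.14].

### API

Orientations are given as [roll, pitch, yaw] about the fixed x, y, z axes, in that order (R = Rz(yaw) Ry(pitch) Rx(roll)).
In Python, from rig import telemetry, imaging, r gives the robot as it stands. The module is installed in compiled form; this text tells all that it offers.
- The arm moves only by the tool step_arm, never from a script. Its argument "moves" is a list of rows, each a list of 3 entries, a list of its own where there are three numbers: the turn, a rotation vector about the tool's x, y, z scaled (see below), then the shift along the tool's x, y, z scaled (see below), then the opening, from -1 (shut) to 1 (fully open). A call has 1 to 8 rows; each row is the pose to reach, as a shift and turn from the pose commanded when the call began, along the tool's axes at that moment; what a row does not reach only later rows make up. The controller multiplies each number of a shift by 200 mm and each number of a turn by 45 degrees. A row lasts 1/10 s, in which the tool goes at most 50 mm and 8.59 degrees, less where a joint would pass 70% of its speed; a pose out of reach is approached as far as the arm can. A call with a number of a shift or a turn outside -1 to 1 is refused whole. A call with a gripper value outside its range is refused whole. The fingers move at their own pace and stop on an object; "squeeze" is the grip in N (left out, the last holds). Time passes only in rows, so rows that repeat a pose let the fingers close. It gives the time, the measured TCP pose, the force, the opening and the grip force at its end, in the units of the state.
- telemetry.sense(): the state, without advancing time (a new reading comes with each control period).
- imaging.grab_frame(name): name is "scene" or "top"; returns the picture (384x512x3 uint8, red, green, blue); there is no depth.
- imaging.calibration(name): a dict with "fx", "fy", "cx", "cy" (pixels), "cam_to_world" (4x4, takes a point from camera to world coordinates). Camera axes: x right, y up, looking along -z (the intrinsics and any distortion apply to the point x, -y, -z); pixel columns grow to the right and rows downward; lengths in mm; the calibration is good to about 2 mm. A picture is of the moment at which its call begins. calibration takes no time and is no camera call.
- r.sign_off(): hands the job in; it is judged then, once.
Trained networks look in the newest picture that a camera, given by its name, has taken for a name from the list of things; names that differ only in an ending like _2 or _b are one class to them, and where a whole thing is asked for, a point or a joint stands for the part that bears it (a point fixed in the world has none). Each returns a list of dicts, best first, with "conf" (0 to 1); they miss things now and then, are a little off and sometimes report something else, mostly with a low value. They report only what shows in the picture. A call takes as long as a camera call. They do not tell look-alikes from the thing itself.
- imaging.recognise(camera, name): "extent" ([left, top, width, height] in pixels, round what is visible of it).
- imaging.mark_of(camera, name): "xy" ([column, row] in pixels: a listed point, or the origin of a listed thing).
The state is a dict: "clock": time; "qpos": joint angles; "qvel": joint speeds; "joint_efforts": joint torques, N m; "eef_pos": TCP position; "tcp_rot": TCP orientation; "contact_force": force on the tool from outside, world axes, zero at the start; "wrist_torque": the same for the moment, N m; "opening": opening from 0.0 (shut) to 1.0 (fully open); "grasp_force": force on a finger pad.
Only numpy, scipy, OpenCV 4.12 (cv2) and the standard library are available. Lean on these libraries where they do the work, as an engineer would, in place of code of your own. Each camera call takes 0.05 s, during which the arm holds its last target. There are 200 camera calls.

## Working session

There is one attempt and no reset: what is moved stays moved. The work goes in short steps, Python scripts to look and compute and a tool call to move; the robot and the scene stay as the last step left them, time stands still between calls to the robot, and variables do not carry over. Pictures are saved under pics/ and viewed, at most 10 in all, crops included, and the job is handed in when it is done.

Besides the shell and the picture viewer there is one more tool, called as name(argument=value, ...) on one line, values as JSON. step_arm: Moves the arm, as the interface text tells. Its arguments: {"type":"object","properties":{"moves":{"type":"array"},"squeeze":{"type":"number"}},"required":["moves"]}

```bash
mkdir -p pics
python3 - <<'E'
from rig import telemetry, imaging, r
import cv2,numpy as np
print(telemetry.sense())
for c in("scene","top"):
    im=imaging.grab_frame(c); cv2.imwrite(f"pics/{c}0.png",im[:,:,::-1])
    k=imaging.calibration(c); print(c,{a:(np.round(b,3).tolist()) for a,b in k.items()})
    for n in("cell","track","meter","driver","spare_cell"):
        print(n,[(d["extent"],round(d["conf"],2)) for d in imaging.recognise(c,n)][:4],[(np.round(d["xy"],1).tolist(),round(d["conf"],2)) for d in imaging.mark_of(c,n)][:4])
    for n in("release_top","reader_line","track_end"):
        print(n,[(np.round(d["xy"],1).tolist(),round(d["conf"],2)) for d in imaging.mark_of(c,n)][:4])
E
```

```text
{'clock': 0.0, 'qpos': array([-1.23038458e+00,  3.53645611e-01,  1.63416413e+00,  1.91730873e-05,
        1.15519800e+00, -2.40932763e-03]), 'qvel': array([ 5.35818127e-04, -6.21341796e-05, -6.73633932e-04, -1.94889040e-03,
        7.02642120e-04, -1.41093101e-03]), 'joint_efforts': array([-1.81647782e-03, -6.05249548e+01, -3.42062938e+01, -1.28890847e-04,
        9.38151759e-03,  9.11504139e-05]), 'eef_pos': array([ 209.91129473, -588.1221386 ,  197.55046746]), 'tcp_rot': array([-3.14017762e+00, -2.09393516e-05,  3.42813309e-01]), 'contact_force': array([-0.16067444, -0.04570717,  0.38348126]), 'wrist_torque': array([-0.02891526,  0.01547744,  0.00701185]), 'grasp_force': 0.0, 'opening': 1.0028776124048218}
scene {'fx': 398.661, 'fy': 398.661, 'cx': 252.853, 'cy': 195.293, 'cam_to_world': [[0.539, -0.56, 0.63, 1436.476], [0.842, 0.377, -0.385, -431.327], [-0.022, 0.738, 0.675, 1087.279], [0.0, 0.0, 0.0, 1.0]]}
cell [([263.7, 169.2, 38.6, 27.6], 0.93), ([149.7, 192.2, 27.7, 35.8], 0.9), ([342.7, 148.7, 18.3, 32.3], 0.89), ([148.9, 171.6, 159.6, 110.3], 0.69)] [([166.8, 208.3], 0.92),
[... 747 characters left out ...]
5.6, 32.9], 0.94), ([195.2, 106.6, 46.4, 28.9], 0.9), ([204.5, 172.0, 17.9, 46.6], 0.78), ([319.7, 242.9, 45.1, 44.8], 0.73)] [([98.0, 199.3], 0.94), ([223.5, 274.5], 0.92), ([341.0, 261.9], 0.9), ([216.6, 118.4], 0.75)]
track [([194.4, 150.8, 244.0, 88.5], 0.6)] [([288.6, 194.1], 0.71)]
meter [([272.3, 109.2, 54.3, 33.3], 0.97)] [([299.9, 126.3], 0.79)]
driver [([275.1, 111.7, 52.5, 28.7], 0.34)] [([154.9, 188.6], 0.56)]
spare_cell [([393.8, 252.2, 37.9, 21.8], 0.82), ([194.6, 160.4, 196.6, 58.9], 0.6), ([219.2, 219.4, 8.4, 16.3], 0.57)] [([403.5, 263.0], 0.88)]
release_top [([387.4, 183.9], 0.55), ([225.5, 226.8], 0.5)]
reader_line [([264.1, 191.7], 0.85)]
track_end [([384.6, 184.9], 0.7)]
```

Run:
```python
import cv2
a=cv2.imread("pics/top0.png");cv2.imwrite("pics/top0b.png",cv2.resize(a[80:310,60:460],None,fx=2,fy=2,interpolation=3))
b=cv2.imread("pics/scene0.png");cv2.imwrite("pics/scene0b.png",cv2.resize(b[130:340,80:400],None,fx=2.4,fy=2.4,interpolation=3))
```

```text
(no output)
```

View pics/top0b.png

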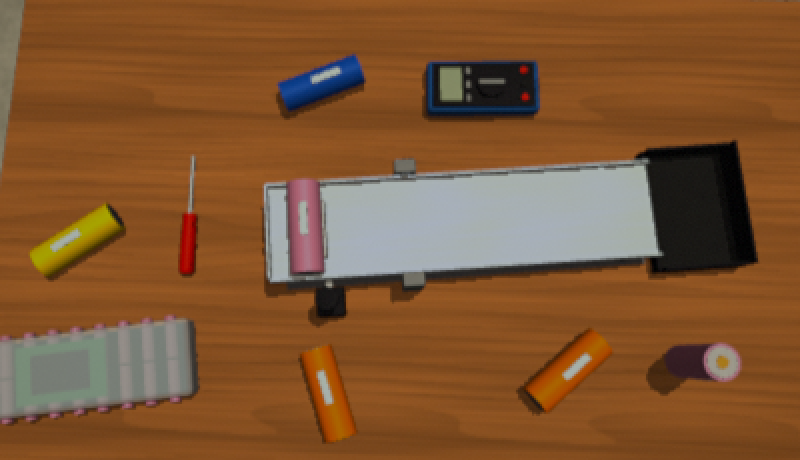

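View pics/scene0b.png

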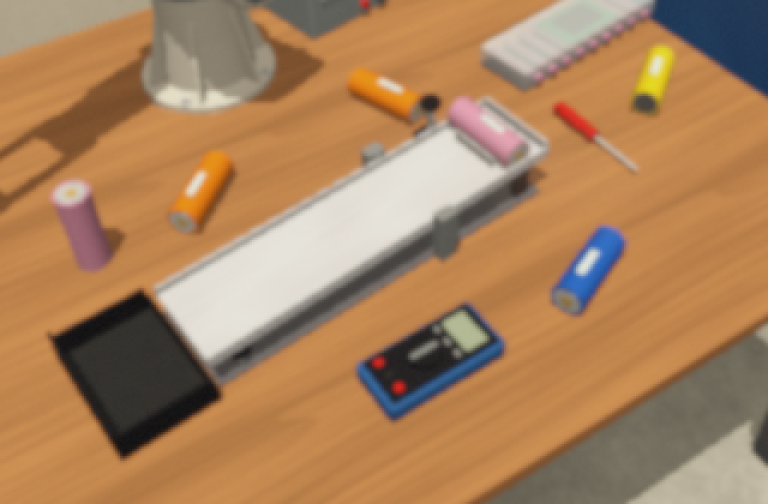

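Top view (full-image pixels): the pink cell lies on the track at (212,192) and the black button is at about (225,230). Things that could be taken for the cell are blue (221,121), orange (224,276) and (344,265), yellow (98,200), and the upright spare at (415,261). I choose the pink one on the track. Next I fit the track pose and tilt.

```bash
cat > h.py <<'E'
import numpy as np, cv2
from rig import telemetry, imaging, r
K={c:imaging.calibration(c) for c in("scene","top")}
def proj(c,P):
    k=K[c];M=np.linalg.inv(k["cam_to_world"]);p=M[:3,:3]@np.asarray(P,float)+M[:3,3]
    return np.array([k["cx"]+k["fx"]*p[0]/-p[2],k["cy"]-k["fy"]*p[1]/-p[2]])
def w(p,xyz):  # track->world; p=[x,y,yaw,tilt]
    c,s=np.cos(p[2]),np.sin(p[2]);return np.array([p[0]+c*xyz[0]-s*xyz[1],p[1]+s*xyz[0]+c*xyz[1],xyz[2]])
def fl(p,y): return 70-p[3]*(250-y)
E
python3 - <<'E'
from h import *
from scipy.optimize import least_squares
T=lambda u,v:(u/2+60-.25,v/2+80-.25)
S=lambda u,v:(u/2.4+80-.3,v/2.4+130-.3)
# (cam, pixel, x,y, height above floor or None/abs, weight)
obs=[("top",T(265,185),77,310,14,1),("top",T(268,282),-77,310,14,1),("top",T(645,161),77,-300,14,1),("top",T(661,257),-77,-300,14,1),
("top",(264.1,191.7),0,90,0,1),("top",(384.6,184.9),0,-300,0,1),("scene",(249.4,207.9),0,90,0,1),("scene",(156.3,270),0,-300,0,1),
("top",(225.5,226.8),-110,222.5,'b',1),("scene",S(430,102),-110,222.5,'b',1),
("scene",S(157,291),-77,-300,14,1),("scene",S(216,364),77,-300,14,1),("scene",S(549,151),77,310,14,1),("scene",S(487,100),-77,310,14,1),
("top",(212,192.2),0,250,26,1),("scene",(281.7,186.8),0,250,26,1)]
def res(p):
    o=[]
    for c,px,x,y,h,wt in obs:
        z=108 if h=='b' else fl(p,y)+h
        o+=list(wt*(proj(c,w(p,(x,y,z)))-px))
    return np.array(o)
s=least_squares(res,[380,30,0.05,.04],loss="soft_l1",x_scale=[10,10,.02,.01])
p=s.x;print(p,np.sqrt(np.diag(np.linalg.inv(s.jac.T@s.jac))))
for o,q in zip(obs,res(p).reshape(-1,2)):print(o[0],o[2:5],np.round(q,1))
np.save("p.npy",p)
print("button",w(p,(-110,222.5,108)),"end",w(p,(0,-300,fl(p,-300))),"rdr",w(p,(0,70,0)))
# button height from two views
from scipy.optimize import least_squares as L
print(L(lambda P:np.r_[proj("top",P)-(225.5,226.8),proj("scene",P)-S(430,102)],[300,250,100]).x)
for c in K:
    im=cv2.imread(f"pics/{c}0.png")
    q=[proj(c,w(p,(x,y,fl(p,y)+14))) for x,y in((77,310),(-77,310),(-77,-300),(77,-300))]+[]
    im=cv2.resize(im,None,fx=3,fy=3,interpolation=2);qq=np.int32((np.array(q)+.5)*3)
    cv2.polylines(im,[qq],True,(0,255,0),1)
    for P in((-110,222.5,108),(0,90,fl(p,90)),(0,-300,fl(p,-300))):
        u=(proj(c,w(p,P))+.5)*3;cv2.drawMarker(im,tuple(int(t) for t in u),(0,0,255),0,12,1)
    a,b=qq.min(0)-40,qq.max(0)+40;cv2.imwrite(f"pics/{c}1.png",im[a[1]:b[1],a[0]:b[0]][:600,:800]);print(a,b)
E
```

```text
[5.50095954e+02 1.08952236e+01 9.56041131e-02 5.81942887e-02] [1.30584893 1.10768843 0.00490007 0.00582515]
top (77, 310, 14) [ 0.1 -1.7]
top (-77, 310, 14) [ 0.4 -1.1]
top (77, -300, 14) [0.1 0. ]
top (-77, -300, 14) [-0.9 -0.9]
top (0, 90, 0) [ 0.  -0.3]
top (0, -300, 0) [-0.4 -0.5]
scene (0, 90, 0) [0.3 2.7]
scene (0, -300, 0) [-0.7 -1.3]
top (-110, 222.5, 'b') [-2.6  1.2]
scene (-110, 222.5, 'b') [ 0.1 -0.8]
scene (-77, -300, 14) [-1.1  0.8]
scene (77, -300, 14) [-3.3  0.1]
scene (77, 310, 14) [ 0.  -2.1]
scene (-77, 310, 14) [-1.2 -0.8]
top (0, 250, 26) [0.4 0.7]
scene (0, 250, 26) [ 1.2 -1.7]
button [419.35875357 221.87871708 108.        ] end [ 578.73351567 -287.73479844   37.99314123] rdr [543.41385572  80.57556202   0.        ]
[423.57145099 215.59143403 109.20843577]
[393 473] [966 885]
[538 442] [1209  700]
```

View pics/top1.png

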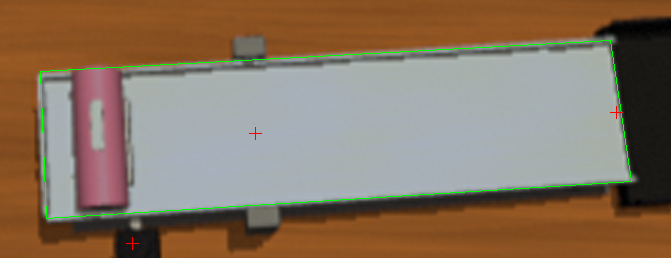

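View pics/scene1.png

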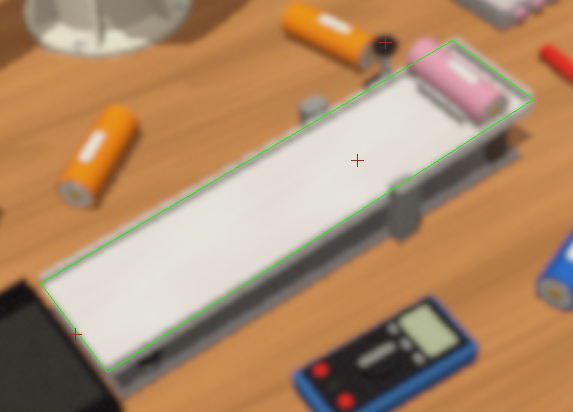

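The overlay fits the track to within about 2 px. The button is near world (421,219). I refine the fit with tilt bounded, and start moving.

```bash
cat >> h.py <<'E'
from scipy.spatial.transform import Rotation as R
try: p=np.load("p.npy")
except Exception: p=None
def st():
    s=telemetry.sense();return s
def goto(T,yaw=None):
    s=st();Rm=R.from_euler("xyz",s["tcp_rot"]);yaw=p[2]+np.pi/2 if yaw is None else yaw
    d=Rm.inv().apply(np.asarray(T)-s["eef_pos"])/200
    t=(Rm.inv()*R.from_euler("xyz",[np.pi,0,yaw])).as_rotvec()/(np.pi/4)
    print("t",round(s["clock"],2),"tcp",s["eef_pos"].round(1),"shift",d.round(3),"turn",t.round(3),"F",s["contact_force"].round(1))
def tr(P): # world -> track xy
    c,s=np.cos(p[2]),np.sin(p[2]);d=np.asarray(P)[:2]-p[:2];return np.array([c*d[0]+s*d[1],-s*d[0]+c*d[1]])
E
python3 - <<'E'
from h import *
from scipy.optimize import least_squares
T=lambda u,v:(u/2+60-.25,v/2+80-.25)
S=lambda u,v:(u/2.4+80-.3,v/2.4+130-.3)
S1=lambda u,v:((u+538)/3-.5,(v+442)/3-.5)
T1=lambda u,v:((u+393)/3-.5,(v+473)/3-.5)
obs=[("top",T1(39,72),1,310,14),("top",T1(46,219),-1,310,14),("top",T1(611,41),1,-300,14),("top",T1(632,180),-1,-300,14),
("top",(264.1,191.7),0,90,0),("top",(384.6,184.9),0,-300,0),("scene",(249.4,207.9),0,90,0),("scene",(156.3,270),0,-300,0),
("top",T1(138,240),-110,222.5,'b'),("scene",S1(385,46),-110,222.5,'b'),
("scene",S1(40,280),-1,-300,14),("scene",S1(112,374),1,-300,14),("scene",S1(533,100),1,310,14),("scene",S1(455,40),-1,310,14),
("top",T1(99,138),0,250,26),("scene",S1(458,81),0,250,26)]
def res(q):
    o=[]
    for c,px,x,y,h in obs:
        z=108 if h=='b' else fl(q,y)+h
        o+=list(proj(c,w(q,(x*q[4] if abs(x)==1 else x,y,z)))-px)
    return np.array(o)
s=least_squares(res,[550,11,0.095,.045,77],loss="soft_l1",x_scale=[10,10,.02,.01,5],bounds=([0,-500,-2,.032,70],[1e3,500,2,.052,90]))
print(s.x)
for o,q in zip(obs,res(s.x).reshape(-1,2)):print(o[0],o[2:5],np.round(q,1))
np.save("p.npy",s.x[:4])
import h;h.p=p=s.x[:4]
print("spare",least_squares(lambda P:np.r_[proj("top",[P[0],P[1],0])-(403.5,263),proj("scene",[P[0],P[1],0])-(119,238)],[400,-300]).x)
print(w(p,(-110,222.5,108)),w(p,(0,-300,0)));goto(w(p,(-110,222.5,200)))
E
```

```text
[5.41361730e+02 1.58927619e+02 1.15340508e-01 5.20000000e-02
 8.99999998e+01]
top (1, 310, 14) [  0.9 -11.1]
top (-1, 310, 14) [ 0.3 -2.6]
top (1, -300, 14) [  1.4 -14.9]
top (-1, -300, 14) [ 2.3 -6.2]
top (0, 90, 0) [-46.8   1.8]
top (0, -300, 0) [-46.2  -1. ]
scene (0, 90, 0) [ 31.5 -14.3]
scene (0, -300, 0) [ 39.6 -22. ]
top (-110, 222.5, 'b') [-2.8 -6.1]
scene (-110, 222.5, 'b') [-19.9  -5.1]
scene (-1, -300, 14) [-10.8  -9.8]
scene (1, -300, 14) [ -5.6 -10. ]
scene (1, 310, 14) [-18.   -4.3]
scene (-1, 310, 14) [-24.7  -5.2]
top (0, 250, 26) [ 0.4 -7. ]
scene (0, 250, 26) [-20.2  -4.4]
spare [ 334.05313283 -346.6030514 ]
[406.48620839 367.28990898 108.        ] [ 575.88721165 -139.07907713    0.        ]
t 1.4 tcp [ 210.1 -588.6  198.3] shift [ 2.532 -4.171 -0.009] turn [-0.   -0.   -1.71] F [-0.1  0.3  0. ]
```

step_arm(moves=[[[0, 0, -0.19], [0.1, -0.22, -0.05], -1], [[0, 0, -0.38], [0.2, -0.44, -0.1], -1], [[0, 0, -0.57], [0.35, -0.6, -0.15], -1], [[0, 0, -0.76], [0.5, -0.75, -0.15], -1], [[0, 0, -0.95], [0.6, -0.88, -0.15], -1], [[0, 0, -1], [0.7, -1, -0.15], -1], [[0, 0, -1], [0.7, -1, -0.15], -1]])

```text
clock: 2.1
eef_pos: [275.2, -350.3, 228.4]
tcp_rot: [-3.141, -0.001, 1.132]
contact_force: [-0.4, 0.2, -0.3]
opening: 0.001
grasp_force: 0.0
```

```bash
cat > fit.py <<'E'
from h import *
from scipy.optimize import least_squares
T1=lambda u,v:((u+538)/3-.5,(v+442)/3-.5)
S1=lambda u,v:((u+393)/3-.5,(v+473)/3-.5)
obs=[("top",T1(39,72),1,310,14),("top",T1(46,219),-1,310,14),("top",T1(611,41),1,-300,14),("top",T1(632,180),-1,-300,14),
("top",(264.1,191.7),0,90,0),("top",(384.6,184.9),0,-300,0),("scene",(249.4,207.9),0,90,0),("scene",(156.3,270),0,-300,0),
("top",T1(138,240),-110,222.5,'b'),("scene",S1(385,46),-110,222.5,'b'),
("scene",S1(40,280),-1,-300,14),("scene",S1(112,374),1,-300,14),("scene",S1(533,100),1,310,14),("scene",S1(455,40),-1,310,14),
("top",T1(99,138),0,250,26),("scene",S1(458,81),0,250,26)]
def res(q):
    o=[]
    for c,px,x,y,h in obs:
        z=108 if h=='b' else fl(q,y)+h
        o+=list(proj(c,w(q,(x*q[4] if abs(x)==1 else x,y,z)))-px)
    return np.array(o)
s=least_squares(res,[550,11,0.095,.045,77],loss="soft_l1",x_scale=[10,10,.02,.01,5],bounds=([0,-500,-2,.032,70],[1e3,500,2,.052,90]))
print(s.x)
print([np.round(q,1).tolist() for q in res(s.x).reshape(-1,2)])
np.save("p.npy",s.x[:4])
import h;h.p=p=s.x[:4]
print(w(p,(-110,222.5,108)),w(p,(0,-300,0)));goto(w(p,(-110,222.5,200)))
E
python3 fit.py
```

```text
[5.50357268e+02 1.14833399e+01 9.78021012e-02 5.20000000e-02
 7.70605885e+01]
[[0.3, -0.1], [-0.1, -0.0], [-0.0, -0.8], [0.1, 0.1], [-0.1, -0.3], [-0.2, -1.0], [0.4, 2.4], [-0.6, -1.8], [-2.0, 1.2], [0.2, -1.1], [0.2, 0.7], [-1.3, -0.9], [0.4, -0.1], [-0.8, 0.1], [0.3, 0.2], [-0.2, 0.8]]
[419.15664535 222.17896525 108.        ] [ 579.65114598 -287.08301573    0.        ]
t 2.1 tcp [ 275.2 -350.3  228.4] shift [ 2.897 -0.566  0.145] turn [ 0.    -0.001 -0.684] F [-0.4  0.2 -0.3]
```

step_arm(moves=[[[0, 0, -0.18], [0.25, -0.05, 0], -1], [[0, 0, -0.36], [0.5, -0.1, 0], -1], [[0, 0, -0.54], [0.75, -0.15, 0], -1], [[0, 0, -0.69], [1, -0.2, 0], -1], [[0, 0, -0.69], [1, -0.2, 0], -1]])

```text
clock: 2.6
eef_pos: [325.1, -151.4, 228.5]
tcp_rot: [3.141, -0.001, 1.679]
contact_force: [0.2, -0.9, 0.1]
opening: -0.004
grasp_force: 0.0
```

```bash
python3 -c "
from h import *
goto((421,219,125))"
```

```text
t 2.6 tcp [ 325.1 -151.4  228.5] shift [1.789 0.675 0.52 ] turn [ 0.001 -0.001  0.013] F [ 0.2 -0.9  0.1]
```

step_arm(moves=[[[0, 0, 0.013], [0.24, 0.09, 0], -1], [[0, 0, 0.013], [0.48, 0.18, 0], -1], [[0, 0, 0.013], [0.72, 0.27, 0], -1], [[0, 0, 0.013], [0.95, 0.36, 0], -1], [[0, 0, 0.013], [1, 0.37, 0], -1]])

```text
clock: 3.1
eef_pos: [379.9, 54.1, 228.8]
tcp_rot: [3.14, -0.001, 1.662]
contact_force: [-0.1, -0.9, -0.4]
opening: 0.002
grasp_force: 0.0
```

```bash
python3 -c "
from h import *
goto((421,219,130))"
```

```text
t 3.1 tcp [379.9  54.1 228.8] shift [0.802 0.279 0.495] turn [ 0.002 -0.001 -0.009] F [-0.1 -0.9 -0.4]
```

step_arm(moves=[[[0, 0, 0], [0.2, 0.07, 0.1], -1], [[0, 0, 0], [0.4, 0.14, 0.2], -1], [[0, 0, 0], [0.6, 0.21, 0.35], -1], [[0, 0, 0], [0.8, 0.28, 0.49], -1], [[0, 0, 0], [0.8, 0.28, 0.49], -1], [[0, 0, 0], [0.8, 0.28, 0.49], -1]])

```text
clock: 3.7
eef_pos: [419.7, 215.1, 129.3]
tcp_rot: [-3.14, 0.001, 1.661]
contact_force: [0.2, 0.2, -0.8]
opening: -0.003
grasp_force: 0.0
```

```bash
python3 -c "
from h import *
goto((421,219,130))
a=imaging.grab_frame('scene')[...,::-1];b=imaging.grab_frame('top')[...,::-1]
t=proj('scene',(421,219,108));u=proj('top',(421,219,108));print(t,u)
f=lambda i,c:cv2.resize(i[int(c[1])-30:int(c[1])+30,int(c[0])-35:int(c[0])+35],None,fx=5.5,fy=5.5,interpolation=2)
cv2.imwrite('pics/press.png',np.hstack([f(a,t),f(b,u)]))"
```

```text
t 3.7 tcp [419.7 215.1 129.3] shift [ 0.019  0.008 -0.003] turn [-0.003  0.002 -0.01 ] F [ 0.2  0.2 -0.8]
[258.60344319 171.88734829] [223.91790543 227.43199449]
```

View pics/press.png

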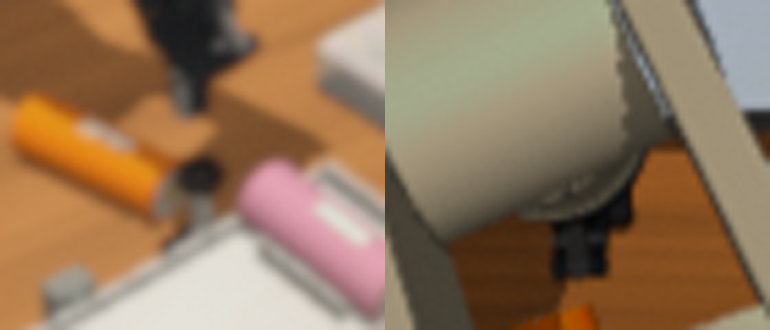

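The scene crop shows the closed fingertip above the button, which sits just below and right of it in view. The pink cell rests on its fence. Next I prepare the cell tracker.

```bash
cat >> h.py <<'E'
def cell(c,im):
    hsv=cv2.cvtColor(np.ascontiguousarray(im),cv2.COLOR_RGB2HSV)
    m=((hsv[...,0]>160)|(hsv[...,0]<4))&(hsv[...,1]>55)&(hsv[...,2]>90)
    v,u=np.nonzero(m);k=K[c];M=k["cam_to_world"]
    D=(M[:3,:3]@np.stack([(u-k["cx"])/k["fx"],-(v-k["cy"])/k["fy"],-np.ones(len(u))])).T
    z=np.full(len(u),80.)
    for _ in range(4):
        P=M[:3,3]+D*((z-M[2,3])/D[:,2])[:,None]
        t=np.array([tr(q) for q in P]);z=fl(p,t[:,1])+26
    t=t[(abs(t[:,0])<65)&(t[:,1]<300)&(t[:,1]>-330)]
    return (len(t),)+tuple(np.percentile(t[:,1],[3,50,97]).round(1)) if len(t)>15 else (len(t),)
def look(*cs):
    for c in cs: s=st()["clock"];print(c,round(s,3),cell(c,imaging.grab_frame(c)))
    s=st();print("end",round(s["clock"],3),"tcp",s["eef_pos"].round(1),"track",tr(s["eef_pos"]).round(1),"F",s["contact_force"].round(1))
E
python3 -c "
from h import *
for c in ('scene','top'): print(c,cell(c,cv2.imread(f'pics/{c}0.png')[...,::-1]))
look('scene')"
```

```text
scene (268, np.float64(225.2), np.float64(245.6), np.float64(275.3))
top (614, np.float64(226.0), np.float64(248.6), np.float64(273.8))
scene 3.8 (268, np.float64(225.2), np.float64(245.4), np.float64(275.1))
end 3.85 tcp [420.1 214.3 131.1] track [-109.8  214.5] F [-0.2  0.6  0.1]
```

step_arm(moves=[[[0, 0, -0.01], [0.02, 0.015, 0.08], -1], [[0, 0, -0.01], [0.02, 0.015, 0.08], -1]])

```text
clock: 4.05
eef_pos: [422.2, 218.5, 114.3]
tcp_rot: [3.142, 0.0, 1.666]
contact_force: [-0.6, -0.1, -0.8]
opening: 0.001
grasp_force: 0.0
```

step_arm(moves=[[[0, 0, 0], [0, 0, 0.06], -1], [[0, 0, 0], [0, 0, 0.15], -1], [[0, 0, 0], [0, 0, 0.15], -1]])

```text
clock: 4.35
eef_pos: [421.0, 218.4, 83.0]
tcp_rot: [-3.139, 0.001, 1.667]
contact_force: [-0.2, -0.8, -0.2]
opening: 0.002
grasp_force: 0.0
```

```bash
python3 -c "
from h import *
look('scene')"
```

```text
scene 4.35 (266, np.float64(225.2), np.float64(245.4), np.float64(275.1))
end 4.4 tcp [421.5 218.8  83.9] track [-108.   218.9] F [-0.5 -0.2  0.1]
```

```bash
python3 -c "
from h import *
look('scene')"
```

```text
scene 4.4 (268, np.float64(225.2), np.float64(245.6), np.float64(275.3))
end 4.45 tcp [422.1 219.2  84.5] track [-107.4  219.2] F [ 0.3 -0.8  0.1]
```

```bash
python3 -c "
from h import *
a=imaging.grab_frame('scene');print(cell('scene',a));b=imaging.grab_frame('top');print(cell('top',b))
f=lambda i,c:cv2.resize(i[...,::-1][int(c[1])-30:int(c[1])+30,int(c[0])-35:int(c[0])+35],None,fx=5.5,fy=5.5,interpolation=2)
cv2.imwrite('pics/press2.png',np.hstack([f(a,(258,171)),f(b,(223,227))]))
for q in ((422,219,84),(422,219,108)):print(proj('scene',q),proj('top',q))
print(imaging.mark_of('scene','release_top'))
look('scene')"
```

```text
(268, np.float64(225.2), np.float64(245.6), np.float64(275.3))
(191, np.float64(226.5), np.float64(253.8), np.float64(273.4))
[258.8176909  176.77028276] [224.58108919 227.76300868]
[258.74430804 172.02179872] [223.93179545 227.09387802]
[{'xy': [260.0, 173.3], 'conf': 0.7}]
scene 4.6 (267, np.float64(225.2), np.float64(245.5), np.float64(275.1))
end 4.65 tcp [422.7 219.8  85. ] track [-106.7  219.8] F [-0.3 -0.8  0.8]
```

View pics/press2.png

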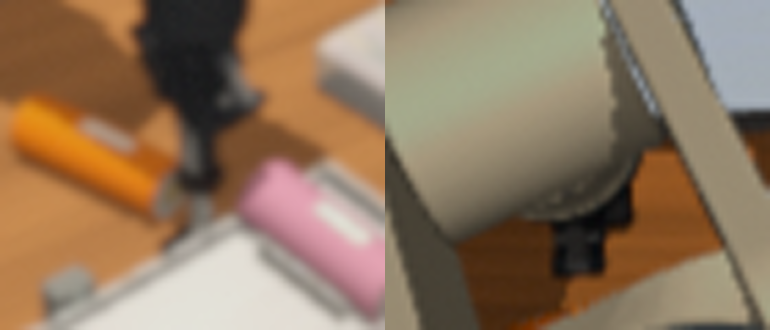

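```bash
python3 -c "
from h import *
a=imaging.grab_frame('scene')[...,::-1]
e=st()['eef_pos'];x0,y0=225,125
c=a[y0:y0+75,x0:x0+75];c1=cv2.resize(c,None,fx=5.3,fy=5.3,interpolation=2);c2=c1.copy()
g=lambda P:tuple(int(t) for t in (proj('scene',P)+.5-(x0,y0))*5.3)
for z in range(0,120,20):cv2.circle(c2,g(e+(0,0,z)),2,(0,255,0),-1)
cv2.circle(c2,g(e),4,(255,255,0),1)
cv2.circle(c2,g(w(p,(-110,222.5,108))),4,(0,0,255),1)
c2=cv2.convertScaleAbs(c2,alpha=1.8,beta=20)
cv2.imwrite('pics/tip.png',np.hstack([cv2.convertScaleAbs(c1,alpha=1.8,beta=20),c2]))"
```

```text
(no output)
```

View pics/tip.png

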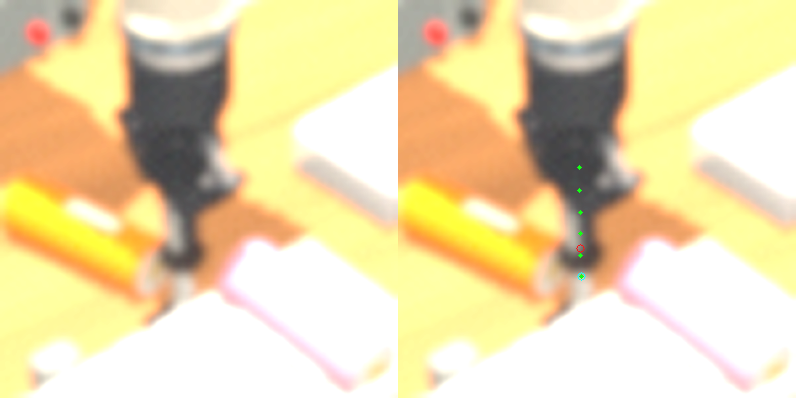

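The disc still shows at its up height, and no force was felt. I feel downward in small steps.

step_arm(moves=[[[0, 0, 0], [0, 0, 0.03], -1], [[0, 0, 0], [0, 0, 0.03], -1]])

```text
clock: 4.9
eef_pos: [421.8, 219.5, 77.8]
tcp_rot: [-3.141, 0.0, 1.668]
contact_force: [-0.1, -0.6, -0.2]
opening: -0.002
grasp_force: 0.0
```

```bash
python3 -c "
from h import *
look('scene');s=st();print(s['joint_efforts'].round(2),s['wrist_torque'].round(2),s['eef_pos'].round(1))"
```

```text
scene 4.9 (269, np.float64(225.2), np.float64(245.7), np.float64(275.3))
end 4.95 tcp [421.8 219.4  77.9] track [-107.6  219.5] F [-0.9 -0.2  0.2]
[-1.000e-02 -4.659e+01 -2.515e+01 -0.000e+00 -8.000e-02 -0.000e+00] [0.02 0.02 0.  ] [421.8 219.4  77.9]
```

```bash
python3 -c "
from h import *
a=imaging.grab_frame('scene')[...,::-1];b=cv2.imread('pics/scene0.png');cv2.imwrite('pics/now.png',a)
x0,y0=240,150
f=lambda i:cv2.resize(cv2.convertScaleAbs(i[y0:y0+40,x0:x0+38],alpha=1.3,beta=15),None,fx=7,fy=7,interpolation=0)
t=imaging.grab_frame('top')[...,::-1];t0=cv2.imread('pics/top0.png')
X,Y=205,210
g=lambda i:cv2.resize(cv2.convertScaleAbs(i[Y:Y+40,X:X+38],alpha=1.3,beta=15),None,fx=7,fy=7,interpolation=0)
im=np.vstack([np.hstack([f(b),f(a)]),np.hstack([g(t0),g(t)])])
e=st()['eef_pos']
print(proj('scene',e),proj('top',e))
cv2.imwrite('pics/cmp.png',im)"
```

```text
[258.96921877 177.86991449] [224.54875037 227.88650432]
```

View pics/cmp.png

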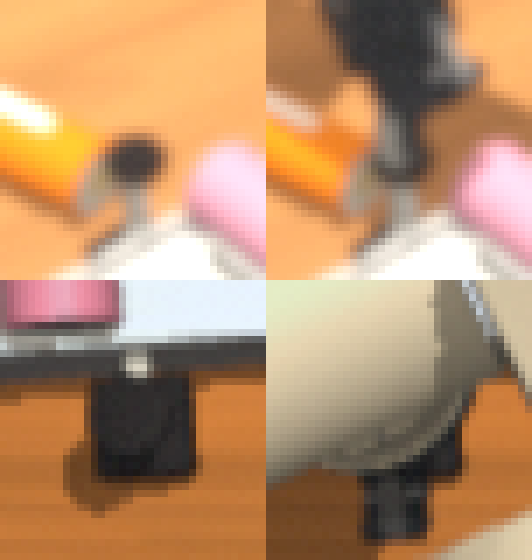

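```bash
python3 -c "
from h import *
from scipy.optimize import least_squares as L
a=cv2.cvtColor(cv2.imread('pics/now.png'),6);b=cv2.cvtColor(cv2.imread('pics/scene0.png'),6)
for r0 in range(160,188):print(r0,b[r0,251:268],a[r0,251:268])
for t in ((224.6,230.7),(225.5,226.8)):
  s=L(lambda P:np.r_[proj('top',P)-t,proj('scene',P)-(258.8,172.2)],[420,220,100]);print(s.x,s.fun)
"
```

```text
160 [138 139 140 140 140 141 142 142 143 146 147 148 148 148 148 147 148] [71 66 57 48 35 30 31 30 33 29 33 40 57 68 71 75 90]
161 [137 138 138 139 140 141 140 142 143 145 147 148 148 148 148 147 147] [93 97 90 70 45 31 30 30 31 30 29 40 51 56 55 59 72]
162 [138 139 140 141 140 141 142 143 144 146 148 148 148 148 148 147 147] [115 122 115  91  57  36  31  30  30  30  31  33  38  41  39  45  56]
163 [141 141 141 141 142 143 145 146 147 148 148 148 148 147 147 147 146] [127 134 129 107  74  46  32  31  31  32  32  32  34  33  34  43  52]
164 [142 142 142 143 145 147 147 148 148 148 148 148 148 148 147 146 145] [136 139 136 121  95  64  43  33  33  33  34  35  39  43  46  54  65]
165 [144 145 145 145 147 147 149 149 149 149 148 148 147 147 146 145 143] [140 142 142 133 112  80  54  40  35  32  35  39  49  59  65  71  77]
166 [145 147 148 148 148 149 148 148 149 149 147 147 146 144 144 142 142] [140 143 144 138 119  89  68  54  42  33  39  49  62  74  79  82  85]
167 [149 148 148 149 149 147 146 145 144 144 144 143 143 143 141 142 142] [132 138 142 139 120  96  82  69  50  36  42  59  74
[... 2379 characters left out ...]
192 204 207 199] [131 116 100  90  97 119 145 161 164 157 155 165 178 191 202 205 197]
185 [128 108  96 114 140 158 170 172 166 162 171 188 202 212 219 220 216] [128 107  94 113 139 156 168 171 165 161 170 186 200 211 217 219 215]
186 [134 121 121 145 165 171 170 170 174 182 196 209 217 221 223 223 221] [133 119 120 143 163 169 169 169 172 181 194 208 216 220 222 222 220]
187 [154 148 148 158 164 166 172 183 195 207 215 220 223 224 224 224 222] [153 148 147 156 163 165 171 182 195 206 214 219 222 223 223 222 221]
[413.20890087 219.58151873 100.00732162] [-0.76440197 -0.43032894 -1.13694793  0.18161108]
[423.52404003 215.50421814 109.24959391] [-0.40305245 -0.22712952 -0.59810191  0.09642798]
```

step_arm(moves=[[[0, 0, 0], [0, 0, 0.02], -1], [[0, 0, 0], [0, 0, 0.02], -1]])

```text
clock: 5.25
eef_pos: [422.3, 219.7, 74.0]
tcp_rot: [3.141, -0.0, 1.668]
contact_force: [0.7, 0.5, 0.0]
opening: 0.001
grasp_force: 0.0
```

step_arm(moves=[[[0, 0, 0], [0, 0, 0.02], -1]])

```text
clock: 5.35
eef_pos: [422.3, 219.7, 70.5]
tcp_rot: [3.141, -0.0, 1.668]
contact_force: [-0.9, 0.1, 2.9]
opening: 0.004
grasp_force: 1.8
```

step_arm(moves=[[[0, 0, 0], [0, 0, 0.01], -1]])

```text
clock: 5.45
eef_pos: [422.3, 219.7, 68.1]
tcp_rot: [3.141, -0.0, 1.668]
contact_force: [-0.3, -0.3, 3.1]
opening: 0.0
grasp_force: 1.5
```

step_arm(moves=[[[0, 0, 0], [0, 0, 0.01], -1]])

```text
clock: 5.55
eef_pos: [422.3, 219.7, 66.2]
tcp_rot: [3.141, -0.0, 1.668]
contact_force: [0.4, -0.1, 3.2]
opening: -0.0
grasp_force: 1.5
```

```bash
python3 -c "
from h import *
s=st();print(s['joint_efforts'].round(2),s['wrist_torque'].round(2),s['eef_pos'].round(1),s['contact_force'].round(1))
A=imaging.grab_frame('scene');a=cv2.cvtColor(A,7)
for r0 in range(164,186):print(r0,a[r0,251:268])
print(cell('scene',A))
"
```

```text
[ -0.16 -46.06 -23.34  -0.08   0.11   0.  ] [ 0.02 -0.01 -0.05] [422.3 219.7  66.2] [ 0.4 -0.1  3.2]
164 [121 126 115  91  58  35  31  29  31  29  31  39  48  51  49  53  64]
165 [134 139 132 110  76  46  35  34  32  36  35  35  37  38  38  45  53]
166 [138 142 140 125  96  65  45  35  34  37  37  35  34  35  40  49  61]
167 [132 138 141 132 110  80  57  42  35  36  37  37  41  46  51  65  75]
168 [118 125 132 128 109  85  64  49  39  38  39  47  56  65  70  76  81]
169 [108 112 115 113  99  84  76  64  47  39  43  57  70  79  81  83  84]
170 [107 106 106 101  92  86  86  76  54  39  45  61  78  83  85  86  85]
171 [106 104 103  99  91  86  90  81  58  42  42  58  74  82  85  85  86]
172 [108 106 103  97  89  87  92  83  62  43  40  50  67  79  85  88  90]
173 [109 105 102  94  83  83  91  86  66  46  38  44  60  76  85  91  97]
174 [113 107 100  87  73  76  88  85  69  52  41  40  57  75  86  94 104]
175 [114 106  98  83  66  64  77  79  68  54  44  43  59  77  88  98 108]
176 [114 106  97  85  69  58  58  63  57  48  45  51  67  81  92 101 110]
177 [112 106 101  94  81  68  58  57  58  58  61  66  78  88  96 103 115]
178 [109 108 105  99  91  81  74  75  84  89  86  84  89  96 102 111 123]
179 [107 108 105  99  92  87  87  94 104 108 104  99 104 111 113 118 128]
180 [102 104 102  95  89  86  92 100 110 114 111 117 132 141 134 121 123]
181 [102 106 102  93  84  82  86 100 113 121 131 147 160 163 148 124 114]
182 [116 119 112  96  79  73  85 107 125 137 151 164 169 164 150 133 119]
183 [130 125 112  93  76  80 106 131 146 151 157 162 165 168 169 160 141]
184 [132 117  99  90  96 119 144 159 161 156 155 165 177 190 198 192 173]
185 [128 106  95 113 138 156 168 170 165 160 169 186 201 210 215 211 197]
(260, np.float64(219.0), np.float64(238.6), np.float64(269.8))
```

step_arm(moves=[[[0, 0, 0], [0, 0, 0.04], -1]])

```text
clock: 5.7
eef_pos: [422.5, 219.7, 58.6]
tcp_rot: [3.141, -0.0, 1.668]
contact_force: [-0.8, -0.3, 4.6]
opening: 0.002
grasp_force: 2.3
```

step_arm(moves=[[[0, 0, 0], [0, 0, 0.06], -1]])

```text
clock: 5.8
eef_pos: [423.1, 220.5, 48.2]
tcp_rot: [3.14, -0.001, 1.667]
contact_force: [-40.7, -12.5, 190.2]
opening: 0.004
grasp_force: 95.8
```

step_arm(moves=[[[0, 0, 0], [-0.19, 0, -0.13], -1], [[0, 0, 0], [-0.42, 0.07, -0.14], -1], [[0, 0, 0], [-0.64, 0.19, -0.14], -1], [[0, 0, 0], [-0.84, 0.33, -0.14], -1]])

```text
clock: 6.2
eef_pos: [504.1, 56.9, 74.2]
tcp_rot: [-3.141, 0.0, 1.668]
contact_force: [1.1, 0.5, 0.3]
opening: 0.001
grasp_force: 0.0
```

```bash
python3 -c "
from h import *
look('scene')"
```

```text
scene 6.2 (276, np.float64(197.4), np.float64(227.2), np.float64(250.2))
end 6.25 tcp [510.2  52.7  74.8] track [-35.9  44.9] F [ 4.7 -3.6  1.4]
```

step_arm(moves=[[[0, 0, 0], [-0.1, 0.18, 0.04], -1], [[0, 0, 0], [-0.17, 0.18, 0.17], -1], [[0, 0, 0], [-0.17, 0.18, 0.17], -1]])

```text
clock: 6.55
eef_pos: [541.6, 26.8, 37.2]
tcp_rot: [-3.137, 0.0, 1.666]
contact_force: [-0.4, 0.2, -0.1]
opening: 0.0
grasp_force: 0.0
```

```bash
python3 -c "
from h import *
look('scene')"
```

```text
scene 6.55 (340, np.float64(165.3), np.float64(190.4), np.float64(217.2))
end 6.6 tcp [541.5  27.7  38.4] track [-7.2 17. ] F [ 0.9 -0.3 -0.8]
```

step_arm(moves=[[[0, 0, 0], [0, 0.03, 0], -1], [[0, 0, 0], [0, 0.03, 0], -1], [[0, 0, 0], [0, 0.03, 0], -1]])

```text
clock: 6.9
eef_pos: [549.8, 29.7, 41.1]
tcp_rot: [3.14, 0.0, 1.669]
contact_force: [-0.0, -0.2, 0.7]
opening: -0.002
grasp_force: 0.0
```

```bash
python3 -c "
from h import *
look('scene')"
```

```text
scene 6.9 (338, np.float64(120.1), np.float64(144.0), np.float64(170.1))
end 6.95 tcp [549.6  29.6  41. ] track [ 1.  18.1] F [0.3 0.4 0.3]
```

step_arm(moves=[[[0, 0, 0], [0, 0, 0], -1], [[0, 0, 0], [0, 0, 0.005], -1], [[0, 0, 0], [-0.01, 0, 0.01], -1], [[0, 0, 0], [-0.055, 0, 0.015], -1], [[0, 0, 0], [-0.14, 0, 0.02], -1]])

```text
clock: 7.45
eef_pos: [551.9, 1.0, 36.2]
tcp_rot: [-3.141, -0.0, 1.669]
contact_force: [-0.4, 0.3, 0.3]
opening: 0.0
grasp_force: 0.0
```

```bash
python3 -c "
from h import *
look('scene')"
```

```text
scene 7.45 (268, np.float64(25.7), np.float64(54.7), np.float64(74.6))
end 7.5 tcp [552.1  -1.4  36. ] track [  0.5 -13. ] F [ 0.9 -1.3 -0.9]
```

step_arm(moves=[[[0, 0, 0], [-0.095, 0, 0.003], -1], [[0, 0, 0], [-0.195, 0, 0.007], -1], [[0, 0, 0], [-0.295, 0, 0.012], -1], [[0, 0, 0], [-0.395, 0, 0.016], -1], [[0, 0, 0], [-0.495, 0, 0.02], -1], [[0, 0, 0], [-0.59, 0, 0.024], -1], [[0, 0, 0], [-0.675, 0, 0.027], -1], [[0, 0, 0], [-0.75, 0, 0.03], -1]])

```text
clock: 8.3
eef_pos: [566.5, -149.5, 30.2]
tcp_rot: [-3.142, 0.0, 1.667]
contact_force: [-0.3, -1.0, 0.1]
opening: -0.0
grasp_force: 0.0
```

step_arm(moves=[[[0, 0, 0], [-0.065, 0, 0.003], -1], [[0, 0, 0], [-0.12, 0, 0.005], -1], [[0, 0, 0], [-0.165, 0, 0.007], -1], [[0, 0, 0], [-0.2, 0, 0.008], -1], [[0, 0, 0], [-0.225, 0, 0.01], -1], [[0, 0, 0], [-0.242, 0, 0.01], -1], [[0, 0, 0], [-0.252, 0, 0.01], -1], [[0, 0, 0], [-0.257, 0, 0.01], -1]])

```text
clock: 9.1
eef_pos: [571.5, -199.3, 28.3]
tcp_rot: [-3.142, -0.0, 1.668]
contact_force: [0.1, -0.3, 0.0]
opening: 0.002
grasp_force: 0.0
```

```bash
python3 -c "
from h import *
im=imaging.grab_frame('scene');print(cell('scene',im));look('top')
cv2.imwrite('pics/hold.png',cv2.resize(im[150:300,130:330,::-1],None,fx=4,fy=4,interpolation=2))"
```

```text
(294, np.float64(-197.2), np.float64(-168.8), np.float64(-150.2))
top 9.15 (397, np.float64(-199.5), np.float64(-183.7), np.float64(-162.2))
end 9.2 tcp [ 571.4 -199.2   28.3] track [   0.4 -211.7] F [-0.8 -0.3  0.1]
```

View pics/hold.png

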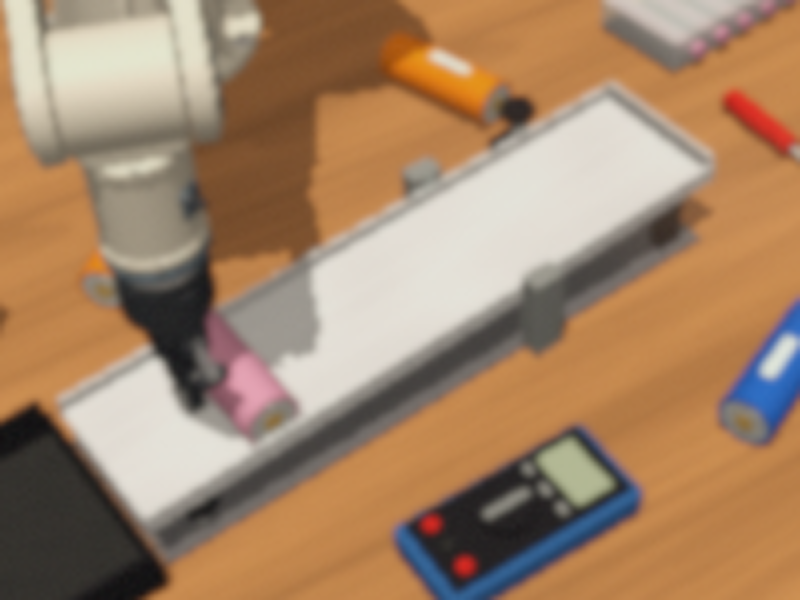

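The picture shows the cell resting against the fingers at about (250,390), and the button down at (517,108), its low height. I hold.

step_arm(moves=[[[0, 0, 0], [0, 0, 0], -1], [[0, 0, 0], [0, 0, 0], -1], [[0, 0, 0], [0, 0, 0], -1], [[0, 0, 0], [0, 0, 0], -1], [[0, 0, 0], [0, 0, 0], -1], [[0, 0, 0], [0, 0, 0], -1], [[0, 0, 0], [0, 0, 0], -1], [[0, 0, 0], [0, 0, 0], -1]])

```text
clock: 10.0
eef_pos: [571.4, -199.3, 28.2]
tcp_rot: [-3.142, -0.0, 1.668]
contact_force: [0.8, -1.3, 0.3]
opening: -0.001
grasp_force: 0.1
```

step_arm(moves=[[[0, 0, 0], [0, 0, 0], -1], [[0, 0, 0], [0, 0, 0], -1], [[0, 0, 0], [0, 0, 0], -1], [[0, 0, 0], [0, 0, 0], -1], [[0, 0, 0], [0, 0, 0], -1], [[0, 0, 0], [0, 0, 0], -1], [[0, 0, 0], [0, 0, 0], -1], [[0, 0, 0], [0, 0, 0], -1]])

```text
clock: 10.8
eef_pos: [571.5, -199.3, 28.3]
tcp_rot: [3.142, -0.0, 1.668]
contact_force: [0.1, 0.4, 0.4]
opening: 0.001
grasp_force: 0.0
```

step_arm(moves=[[[0, 0, 0], [0, 0, 0], -1], [[0, 0, 0], [0, 0, 0], -1], [[0, 0, 0], [0, 0, 0], -1], [[0, 0, 0], [0, 0, 0], -1], [[0, 0, 0], [0, 0, 0], -1], [[0, 0, 0], [0, 0, 0], -1], [[0, 0, 0], [0, 0, 0], -1], [[0, 0, 0], [0, 0, 0], -1]])

```text
clock: 11.6
eef_pos: [571.5, -199.3, 28.3]
tcp_rot: [-3.142, -0.0, 1.668]
contact_force: [0.6, 0.7, 0.5]
opening: 0.0
grasp_force: 0.0
```

step_arm(moves=[[[0, 0, 0], [0, 0, 0], -1], [[0, 0, 0], [0, 0, 0], -1], [[0, 0, 0], [0, 0, 0], -1], [[0, 0, 0], [0, 0, 0], -1], [[0, 0, 0], [0, 0, 0], -1], [[0, 0, 0], [0, 0, 0], -1], [[0, 0, 0], [0, 0, 0], -1], [[0, 0, 0], [0, 0, 0], -1]])

```text
clock: 12.4
eef_pos: [571.5, -199.3, 28.3]
tcp_rot: [-3.142, -0.0, 1.668]
contact_force: [-0.2, 0.2, 0.4]
opening: 0.002
grasp_force: 0.0
```

```bash
python3 -c "
from h import *
look('scene','top');print(r.sign_off())"
```

```text
scene 12.4 (289, np.float64(-197.3), np.float64(-168.9), np.float64(-150.6))
top 12.45 (401, np.float64(-199.4), np.float64(-183.6), np.float64(-162.2))
end 12.5 tcp [ 571.5 -199.3   28.3] track [   0.4 -211.9] F [ 0.4 -0.2  0. ]
the job is handed in; nothing more can be done
None
```

I handed the job in with the battery standing still against the closed fingers at about y = -0.175 m and the plunger down, but the run may fail: pressing the plunger onto its stop gave a wrist-force reading of about 190 N, over the 120 N limit.

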